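# Show the frosted end of a sight glass

## Robot

A 6-joint arm with a two-finger parallel gripper is mounted at the origin on the work surface. World frame = base frame: x ahead of the robot, y to its left, z up, the work surface at z = 0. Lengths are in mm, angles in rad, forces in N, time in s.
With the tool pointing down it reaches from about 350 to 875 mm from the base axis. Payload 4.2 kg.
Tool frame: the origin (TCP) lies at the very end of the fingers, on their centre line; the grasp point (between the pads) lies 19 mm behind it; z points along the fingers, y is the line along which they close (so a half turn about z gives the same grasp; the last joint's range is limited). The gripper opens to 85 mm and grips with 20 to 120 N. Pads are 22 mm wide; open, the fingers measure 114 mm over their backs; the gripper's body (76 mm by 85 mm) begins 54 mm behind the grasp point. The pads swing forward as they close: fully open they stand 13 mm farther back than shut.
Start: joints at [-0.9, 0.385, 0.008, 0, -1.194, -0.259], TCP at [250.175, -572.723, 231.312] pointing down, gripper open.
Joint ranges: [-3.14, 3.14], [-1.21, 2.06], [-1.07, 1.41], [-3.16, 2.05], [-2.99, -0.16], [-3.1, 3.1]. Speed limits (rad/s): [2.79, 2.79, 3.14, 3.14, 3.14, 3.14].

## Interface

Orientations are given as a unit quaternion [x, y, z, w].
In Python, from bench import arm, optics gives the robot as it stands. The module is installed in compiled form; this text tells all that it offers.
- The arm moves only by the tool step_arm, never from a script. Its argument "motion" is a list of rows, each an object with "dr": the turn, a rotation vector about the tool's x, y, z in units of 8 degrees (1.0 is 8 degrees), a list of three; "slide": the shift along the tool's x, y, z in mm, a list of three; "jaw": the finger opening in mm, from 0 to 85.4. A call has exactly 8 rows; each row is the pose to reach, as a shift and turn from the pose commanded when the call began, along the tool's axes at that moment; what a row does not reach only later rows make up. A row lasts 1/8 s, in which the tool goes at most 62.5 mm and 10.7 degrees, less where a joint would pass 70% of its speed; a pose out of reach is approached as far as the arm can. A call with a gripper value outside its range is refused whole. The fingers move at their own pace and stop on an object; the grip force is fixed at half the most. Time passes only in rows, so rows that repeat a pose let the fingers close, or fill a call up. It gives the time, the measured TCP pose, the force, the opening and the grip force at its end, in the units of the state.
- arm.read_state(): the state, without advancing time (a new reading comes with each control period).
- optics.get_image(name): name is "side" or "top" or "wrist"; returns the picture (400x640x3 uint8, blue, green, red); there is no depth.
- optics.camera_info(name): a dict with "camera_matrix" (3x3 intrinsics, pixels), "view" (4x4, takes a point from world to camera coordinates); the wrist camera has in their place "T_tool_cam" (4x4, takes a point from camera to tool coordinates, whose origin is the TCP and whose axes are the flange's). Camera axes: x right, y up, looking along -z (the intrinsics and any distortion apply to the point x, -y, -z); pixel columns grow to the right and rows downward; lengths in mm; the calibration is good to about 2 mm. The wrist camera is an equidistant fisheye: a pixel r from the principal point sees the ray r / f radians off the axis. A picture is of the moment at which its call begins: read the wrist's pose just before it. camera_info takes no time and is no camera call.
- arm.job_done(): hands the job in; it is judged then, once.
The state is a dict: "clock": time; "joints": joint angles; "joint_vel": joint speeds; "joint_efforts": joint torques, N m; "position": TCP position; "ee_rot": TCP orientation; "contact_force": force on the tool from outside, world axes, zero at the start; "wrist_torque": the same for the moment, N m; "gripper_width": finger opening in mm; "grasp_force": force on a finger pad.
Only numpy, scipy, OpenCV 4.12 (cv2) and the standard library are available. Lean on these libraries where they do the work, as an engineer would, in place of code of your own. Each camera call takes 0.05 s, during which the arm holds its last target. There are 200 camera calls.

## Task

Slide the sight glass out of the rack slot beside the red wall, straight up, and find its frosted end (the end with the small corner notch and the label). Then hold the glass upright in the air over the middle of the green mat, length vertical, frosted label end on top, lower end a good 5 cm or more clear of the mat, and finish while still holding it there, steady. Leave the other glass, the meter, the coupling and the wrench where they are.

Things in the scene. Friction and masses are not known exactly. Their poses are not given: they have to be found in the camera images.
- rack: fixed grey plastic rack, 170 (x) x 150 (y) x 30 mm high, two slots along its y axis, 100 mm apart, each 132 long, 10 wide, 20 mm deep (slot floor 10 mm above the bench), closed at the ends. The 30 mm wide outer wall beside the near slot (-x, the robot's side) is red. Origin: centre of its underside.
- red_slot (a point): centre of the mouth of the slot beside the red wall (rack x = -50 mm, 30 mm above the bench)
- plain_slot (a point): centre of the mouth of the other slot (rack x = +50 mm, 30 mm above the bench)
- glass_a: one of two identical greenish sight-glass plates, 130 long x 70 tall x 8 mm thick, 0.13 to 0.25 kg, standing on a long edge in either rack slot, 20 mm deep in it. Origin: middle of the lower long edge; x along the length to the frosted end, y across the thickness, z up. The other glass's frosted end points the opposite way.
- glass_a_mid (a point): centre of plate glass_a, 35 mm above its lower edge
- glass_a_frosted (a point): middle of the frosted end face of glass_a: the last 35 mm at this end are white with a blue label patch on both faces, and its top corner has a 12 x 12 mm notch
- glass_a_clear (a point): middle of the clear end face of glass_a
- glass_b: one of two identical greenish sight-glass plates, 130 long x 70 tall x 8 mm thick, 0.13 to 0.25 kg, standing on a long edge in either rack slot, 20 mm deep in it. Origin: middle of the lower long edge; x along the length to the frosted end, y across the thickness, z up. The other glass's frosted end points the opposite way.
- glass_b_mid (a point): centre of plate glass_b, 35 mm above its lower edge
- glass_b_frosted (a point): middle of the frosted end face of glass_b: the last 35 mm at this end are white with a blue label patch on both faces, and its top corner has a 12 x 12 mm notch
- glass_b_clear (a point): middle of the clear end face of glass_b
- mat: green square inspection mat, 170 x 170 x 3 mm, fixed flat on the bench. Origin: centre of its underside.
- meter: bystander: a blue and brass water meter standing on the bench with its blue lid open, body 90 mm across and 75 mm high (lid to 152 mm), pipe stubs 165 mm end to end along its y axis. Origin: centre of its underside.
- coupling: bystander: a brass coupling ring, 48 mm across, 35 mm high, standing on the bench. Origin: centre of its underside.
- wrench: bystander: a steel wrench about 150 mm long lying flat on the bench along its x axis, well clear of the rack. Origin: centre of its underside.
There are look-alikes about, which are no part of the job. Leave any pink or yellow look-alike of the glass_b alone. Leave any pink look-alike of the glass_a alone.

How it is judged:
By the outcome, as a careful person would: the job done as asked, in the order asked, and still so for the second after the job is handed in, while the arm keeps its last pose, push and grip.
It also fails if it takes over 35 s, if anything falls off the work surface, if the arm or the gripper's body presses on something with over 40 N, if the wrist force passes 120 N, or if a joint passes its speed limit or range.

## Working session

There is one attempt and no reset: what is moved stays moved. The work goes in short steps, Python scripts to look and compute and a tool call to move; the robot and the scene stay as the last step left them, time stands still between calls to the robot, and variables do not carry over. Pictures are saved under pics/ and viewed, at most 10 in all, crops included, and the job is handed in when it is done.

Besides the shell and the picture viewer there is one more tool, called after "Request:" as name(argument=value, ...) on one line, values as JSON. step_arm: Moves the arm, as the interface text tells. Its arguments: {"type":"object","properties":{"motion":{"type":"array","items":{"type":"object","properties":{"dr":{"type":"array","items":{"type":"number"}},"slide":{"type":"array","items":{"type":"number"}},"jaw":{"type":"number"}}}}},"required":["motion"]}

```bash
mkdir -p pics
python3 - <<'E'
from bench import arm, optics
import cv2, numpy as np
np.set_printoptions(suppress=True,precision=4)
print(arm.read_state())
for n in("side","top","wrist"):
    im=optics.get_image(n); cv2.imwrite(f"pics/{n}0.png",im); print(n,optics.camera_info(n))
a=cv2.imread("pics/side0.png");b=cv2.imread("pics/top0.png")
E
```

```text
{'clock': 0.0, 'joints': array([-0.9004,  0.3855,  0.0066, -0.0005, -1.194 , -0.2586]), 'joint_vel': array([-0.    ,  0.0006, -0.0006,  0.0017, -0.0005, -0.0009]), 'joint_efforts': array([ -0.0004, -39.2289,  18.84  ,   4.1862,  -0.0047,   0.    ]), 'position': array([ 249.9419, -572.216 ,  230.2319]), 'ee_rot': array([-0.2043,  0.9789,  0.001 , -0.0003]), 'contact_force': array([ 1.0391, -0.3764, -0.3594]), 'wrist_torque': array([-0.023 , -0.0096,  0.0433]), 'grasp_force': 0.0, 'gripper_width': 85.37805448707026}
side {'camera_matrix': array([[440.6099,   0.    , 317.9574],
       [  0.    , 440.6099, 192.5361],
       [  0.    ,   0.    ,   1.    ]]), 'view': array([[   -0.916 ,    -0.4006,     0.02  ,   497.1247],
       [    0.2729,    -0.5859,     0.7631,  -216.6823],
       [   -0.294 ,     0.7045,     0.646 , -1138.2821],
       [    0.    ,     0.    ,     0.    ,     1.    ]])}
top {'camera_matrix': array([[447.6941,   0.    , 321.1078],
       [  0.    , 447.6941, 209.627 ],
       [  0.    ,   0.    ,   1.    ]]), 'view': array([[   -0.0285,    -0.9994,     0.019 ,   -42.5068],
       [    0.9931,    -0.0261,     0.1144,  -538.0856],
       [   -0.1138,     0.0221,     0.9933, -1404.0283],
       [    0.    ,     0.    ,     0.    ,     1.    ]])}
wrist {'camera_matrix': array([[309.7069,   0.    , 319.3609],
       [  0.    , 309.7069, 197.0778],
       [  0.    ,   0.    ,   1.    ]]), 'T_tool_cam': array([[  -0.0003,    0.9567,    0.291 ,   74.1275],
       [   1.    ,    0.0001,    0.0006,    0.4353],
       [   0.0005,    0.291 ,   -0.9567, -143.0079],
       [   0.    ,    0.    ,    0.    ,    1.    ]])}
```

View pics/side0.png

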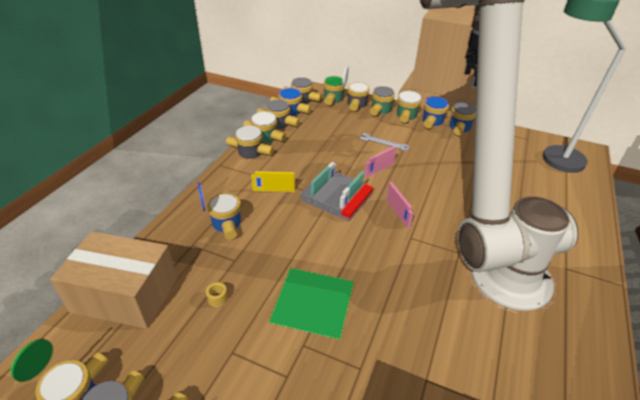

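View pics/top0.png

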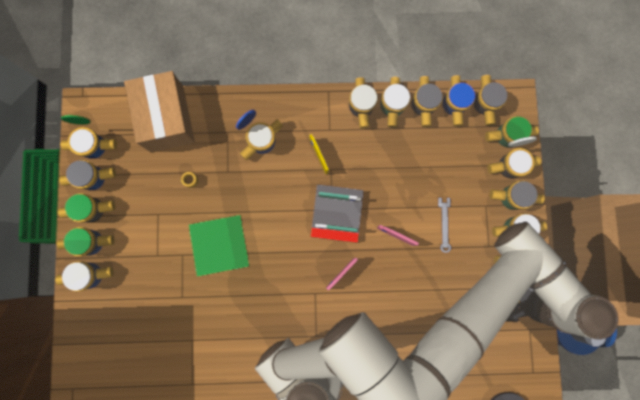

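```bash
cat > h.py <<'E'
import cv2, numpy as np
from bench import arm, optics
from scipy.spatial.transform import Rotation as R
np.set_printoptions(suppress=True,precision=3)
def ray(n,uv,st=None):
    c=optics.camera_info(n);K=c["camera_matrix"];u,v=(uv[0]-K[0,2])/K[0,0],(uv[1]-K[1,2])/K[1,1]
    if n=="wrist":
        r=np.hypot(u,v);s=np.sin(r)/max(r,1e-9);d=np.array([u*s,-v*s,-np.cos(r)])
        T=np.eye(4);T[:3,:3]=R.from_quat(st["ee_rot"]).as_matrix();T[:3,3]=st["position"];T=T@c["T_tool_cam"]
    else: d=np.array([u,-v,-1.]);T=np.linalg.inv(c["view"])
    return T[:3,3],T[:3,:3]@d
def onz(n,uv,z,st=None):
    o,d=ray(n,uv,st);return o+d*(z-o[2])/d[2]
def blob(m):
    c=max(cv2.findContours(m.astype(np.uint8),0,2)[0],key=cv2.contourArea)
    return cv2.contourArea(c),cv2.minAreaRect(c)
def masks(im):
    h=cv2.cvtColor(im,cv2.COLOR_BGR2HSV).astype(int);H,S,V=h[...,0],h[...,1],h[...,2]
    return dict(red=((H<6)|(H>174))&(S>200)&(V>100),green=(H>50)&(H<70)&(S>150)&(V>70))
E
python3 - <<'E'
from h import *
for n in("top","side"):
    im=cv2.imread(f"pics/{n}0.png");m=masks(im)
    if n=="top": m["green"][:,:180]=0
    else: m["green"][:250]=0;m["green"][:,:200]=0
    for k,z in(("red",30),("green",3)):
        a,r=blob(m[k]);print(n,k,a,r[0]);P=np.array([onz(n,p,z) for p in cv2.boxPoints(r)]);print(P, P.mean(0),[np.linalg.norm(P[i]-P[i-1]) for i in range(4)])
a=cv2.imread("pics/side0.png")[150:225,290:390];b=cv2.imread("pics/top0.png")[175:250,290:390]
cv2.imwrite("pics/c0.png",cv2.resize(np.vstack([a,b]),None,fx=4,fy=4,interpolation=cv2.INTER_CUBIC))
E
```

```text
top red 292.0 (334.3385009765625, 234.79232788085938)
[[ 453.832  -23.56    30.   ]
 [ 478.098  -27.237   30.   ]
 [ 456.128 -170.95    30.   ]
 [ 431.894 -166.986   30.   ]] [454.988 -97.183  30.   ] [np.float64(145.09357115220726), np.float64(24.54304380978259), np.float64(145.3828442775283), np.float64(24.55592289754528)]
top green 1736.0 (215.432373046875, 245.73475646972656)
[[498.46  369.164   3.   ]
 [520.501 231.346   3.   ]
 [365.579 203.952   3.   ]
 [344.379 340.267   3.   ]] [432.229 286.182   3.   ] [np.float64(156.7672722616988), np.float64(139.56955513652588), np.float64(157.3254648388331), np.float64(137.95387285617264)]
side red 330.0 (356.6920471191406, 200.2406768798828)
[[ 478.814  -10.648   30.   ]
 [ 457.068 -175.48    30.   ]
 [ 425.482 -155.494   30.   ]
 [ 449.366    5.193   30.   ]] [452.682 -84.107  30.   ] [np.float64(33.438455999040855), np.float64(166.26015814933484), np.float64(37.37804964991819), np.float64(162.45164590108067)]
side green 3732.0 (311.14398193359375, 301.5343933105469)
[[499.736 375.827   3.   ]
 [548.414 211.974   3.   ]
 [365.764 187.702   3.   ]
 [338.519 349.57    3.   ]] [438.108 281.268   3.   ] [np.float64(163.34155901408317), np.float64(170.93078076186328), np.float64(184.25615711681206), np.float64(164.1449514327899)]
```

View pics/c0.png

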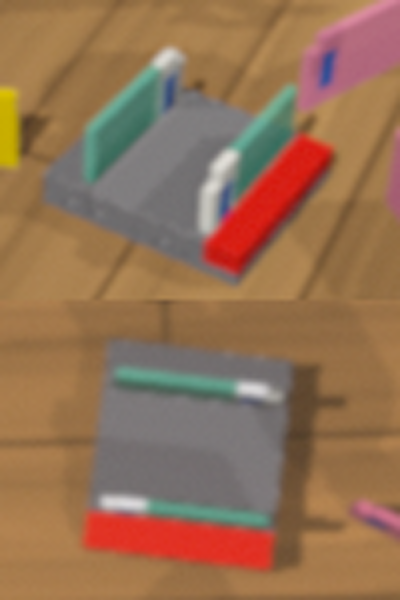

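```bash
cat >> h.py <<'E'
def plan(goal,yaw=None):
    s=arm.read_state();Rt=R.from_quat(s["ee_rot"]);print("pos",s["position"],"slide",Rt.inv().apply(np.array(goal)-s["position"]))
    if yaw is not None:
        x=[np.cos(yaw),np.sin(yaw),0];G=np.column_stack([x,np.cross([0,0,-1],x),[0,0,-1]])
        print("dr",np.rad2deg((Rt.inv()*R.from_matrix(G)).as_rotvec())/8)
E
python3 - <<'E'
from h import *
A=onz("top",(315,225.3),80);B=onz("top",(357.5,230),80);print(A,B,(A+B)/2,np.linalg.norm(A-B))
o,d=ray("side",(0,0))
def px(crop): return (290+crop[0]/4,150+crop[1]/4)
# side: top clear corner, top frosted
print(onz("side",px((295,88)),80),onz("side",px((232,152)),80))
plan((474,-95,230),np.deg2rad(-98.7))
E
```

```text
[483.009 -35.941  80.   ] [ 464.94  -166.606   80.   ] [ 473.975 -101.274   80.   ] 131.90831533526347
[ 461.736 -156.592   80.   ] [478.224 -65.262  80.   ]
pos [ 250.007 -572.348  230.505] slide [-396.276  347.849    1.027]
dr [ 0.011  0.005 -7.214]
```

Request:
step_arm(motion=[{"dr": [0,0,-0.9],"slide": [-45,40,0],"jaw": 85},{"dr": [0,0,-1.8],"slide": [-95,83,0],"jaw": 85},{"dr": [0,0,-2.7],"slide": [-145,127,0],"jaw": 85},{"dr": [0,0,-3.6],"slide": [-195,171,0],"jaw": 80},{"dr": [0,0,-4.5],"slide": [-245,215,0],"jaw": 70},{"dr": [0,0,-5.4],"slide": [-295,259,0],"jaw": 60},{"dr": [0,0,-6.3],"slide": [-345,303,0],"jaw": 50},{"dr": [0,0,-7.1],"slide": [-393,345,0],"jaw": 50}])

```text
clock: 1.15
position: [461.9, -120.1, 231.4]
ee_rot: [-0.647, 0.763, -0.0, 0.0]
contact_force: [0.7, -0.2, 0.2]
gripper_width: 50.4
grasp_force: 0.0
```

Run:
```python
from h import *
s=arm.read_state();print(s["position"],s["joints"],s["gripper_width"],s["joint_vel"])
im=optics.get_image("wrist");s=arm.read_state();cv2.imwrite("pics/w1.png",im);print(s["position"])
np.save("w1.npy",np.r_[s["position"],s["ee_rot"]])
```

```text
[ 461.889 -120.1    231.44 ] [ 0.087  0.131 -0.34   0.    -1.099 -0.251] 50.35994580614281 [ 1.001  0.116  0.135  0.005 -0.015 -0.112]
[ 465.079 -115.402  231.438]
```

View pics/w1.png

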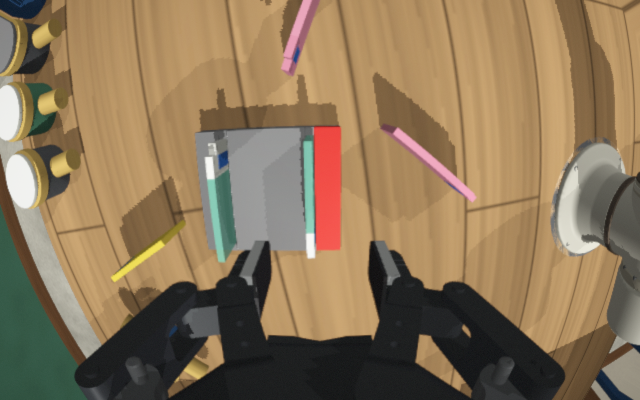

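Run:
```python
from h import *
v=np.load("w1.npy");st=dict(position=v[:3],ee_rot=v[3:])
im=cv2.imread("pics/w1.png");h=cv2.cvtColor(im,cv2.COLOR_BGR2HSV)
for r in(160,190,220,242): print(r,[tuple(h[r,c]) [0:3] for c in range(299,319,1)] if r==190 else '', im[r,299:319,2])
A=onz("wrist",(308,142),80,st);B=onz("wrist",(310,236),80,st);print(A,B)
print(onz("wrist",(311,247),68,st))
for p in((315,127),(340,127),(340,249),(315,249)):print(onz("wrist",p,30,st))
plan((474,-98,230),np.deg2rad(-98))
```

```text
160  [134 114  89  85  91 122 128 128 131 131 132 131 128 113  94 151 231 240
 240 240]
190 [(np.uint8(30), np.uint8(2), np.uint8(145)), (np.uint8(0), np.uint8(2), np.uint8(144)), (np.uint8(0), np.uint8(0), np.uint8(127)), (np.uint8(30), np.uint8(3), np.uint8(94)), (np.uint8(70), np.uint8(9), np.uint8(89)), (np.uint8(79), np.uint8(57), np.uint8(125)), (np.uint8(81), np.uint8(84), np.uint8(182)), (np.uint8(81), np.uint8(86), np.uint8(198)), (np.uint8(81), np.uint8(89), np.uint8(200)), (np.uint8(81), np.uint8(86), np.uint8(201)), (np.uint8(81), np.uint8(87), np.uint8(202)), (np.uint8(81), np.uint8(86), np.uint8(202)), (np.uint8(81), np.uint8(84), np.uint8(204)), (np.uint8(81), np.uint8(82), np.uint8(187)), (np.uint8(79), np.uint8(73), np.uint8(144)), (np.uint8(6), np.uint8(89), np.uint8(143)), (np.uint8(1), np.uint8(172), np.uint8(223)), (np.uint8(1), np.uint8(179), np.uint8(238)), (np.uint8(1), np.uint8(178), np.uint8(242)), (np.uint8(1), np.uint8(179), np.uint8(242))] [145 144 127  94  86  97 122 131 130 133 133 134 137 127 103 143 223 238
 242 242]
220  [147 148 147 147 143 108 105 124 137 143 144 145 144 145 135 101 134 224
 242 243]
242  [148 149 149 149 150 150 160 213 245 248 248 247 247 246 232 164 133 220
 242 245]
[ 470.076 -155.616   80.   ] [484.055 -59.452  80.   ]
[486.443 -40.911  68.   ]
[ 462.606 -165.425   30.   ]
[ 435.268 -161.254   30.   ]
[455.548 -14.265  30.   ]
[486.14  -19.121  30.   ]
pos [ 465.079 -115.402  231.438] slide [-18.57   -6.118   1.485]
dr [-0.02   0.011 -0.112]
```

Request:
step_arm(motion=[{"dr": [0,0,-0.1],"slide": [-10,-4,20],"jaw": 50},{"dr": [0,0,-0.1],"slide": [-20,-8,40],"jaw": 50},{"dr": [0,0,-0.1],"slide": [-20,-8,70],"jaw": 50},{"dr": [0,0,-0.1],"slide": [-20,-8,100],"jaw": 50},{"dr": [0,0,-0.1],"slide": [-20,-8,100],"jaw": 50},{"dr": [0,0,-0.1],"slide": [-20,-8,100],"jaw": 50},{"dr": [0,0,-0.1],"slide": [-20,-8,100],"jaw": 50},{"dr": [0,0,-0.1],"slide": [-20,-8,100],"jaw": 50}])

```text
clock: 2.2
position: [473.2, -103.7, 132.3]
ee_rot: [-0.651, 0.759, -0.001, 0.001]
contact_force: [0.4, 0.2, -1.0]
gripper_width: 50.3
grasp_force: 0.0
```

Run:
```python
from h import *
s=arm.read_state();print(s["position"],s["joints"],s["gripper_width"],s["joint_vel"])
im=optics.get_image("wrist");cv2.imwrite("pics/w2.png",im)
np.save("w2.npy",np.r_[s["position"],s["ee_rot"]]);plan((476,-97,130),np.deg2rad(-98.3))
```

```text
[ 473.226 -103.732  132.294] [ 0.12   0.25  -0.47   0.    -0.849 -0.274] 50.26015851379675 [-0.001  0.003 -0.007 -0.002  0.003 -0.   ]
pos [ 473.128 -103.719  132.114] slide [-7.079 -1.805  2.12 ]
dr [-0.012  0.003 -0.064]
```

View pics/w2.png

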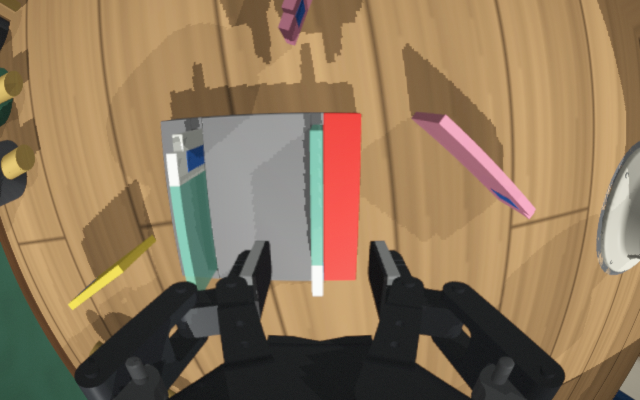

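Run:
```python
from h import *
v=np.load("w2.npy");st=dict(position=v[:3],ee_rot=v[3:])
im=cv2.imread("pics/w2.png")
for r in(150,200,250,280): print(im[r,305:328,2])
P=[onz("wrist",p,80,st) for p in((317,128),(316.5,200),(317.5,265))];P.append(onz("wrist",(318,296),68,st))
for p in P: print(p,R.from_quat(st["ee_rot"]).inv().apply(p-st["position"]))
```

```text
[ 91  89  88  91 101 122 132 135 135 134 134 134 135 135 135 135 133 127
 180 223 242 244 244]
[118  91  88  87  90 108 124 134 138 138 138 139 139 144 151 149 139 133
 180 223 245 247 247]
[157 156 157 153 132 108 127 149 153 154 154 154 155 155 157 158 158 144
 182 224 246 249 249]
[162 163 163 163 169 176 205 235 249 250 251 251 251 251 251 251 249 229
 206 211 230 234 234]
[ 465.543 -162.979   80.   ] [59.751 -1.377 52.267]
[ 473.205 -116.313   80.   ] [12.462 -1.801 52.291]
[480.175 -67.808  80.   ] [-36.539  -1.261  52.315]
[485.473 -32.28   68.   ] [-72.453  -1.031  64.332]
```

Request:
step_arm(motion=[{"dr": [0,0,0],"slide": [-6,-1.5,10],"jaw": 50},{"dr": [0,0,0],"slide": [-6,-1.5,35],"jaw": 50},{"dr": [0,0,0],"slide": [-6,-1.5,60],"jaw": 50},{"dr": [0,0,0],"slide": [-6,-1.5,80],"jaw": 50},{"dr": [0,0,0],"slide": [-6,-1.5,90],"jaw": 50},{"dr": [0,0,0],"slide": [-6,-1.5,90],"jaw": 50},{"dr": [0,0,0],"slide": [-6,-1.5,90],"jaw": 50},{"dr": [0,0,0],"slide": [-6,-1.5,90],"jaw": 30}])

```text
clock: 3.25
position: [475.7, -98.0, 42.1]
ee_rot: [-0.651, 0.759, -0.001, 0.001]
contact_force: [0.6, -0.5, -0.0]
gripper_width: 32.8
grasp_force: 0.0
```

Request:
step_arm(motion=[{"dr": [0,0,0],"slide": [0,0,0],"jaw": 20},{"dr": [0,0,0],"slide": [0,0,0],"jaw": 12},{"dr": [0,0,0],"slide": [0,0,0],"jaw": 0},{"dr": [0,0,0],"slide": [0,0,0],"jaw": 0},{"dr": [0,0,0],"slide": [0,0,0],"jaw": 0},{"dr": [0,0,0],"slide": [0,0,0],"jaw": 0},{"dr": [0,0,0],"slide": [0,0,0],"jaw": 0},{"dr": [0,0,0],"slide": [0,0,0],"jaw": 0}])

```text
clock: 4.25
position: [475.5, -98.0, 41.6]
ee_rot: [-0.651, 0.759, -0.0, 0.0]
contact_force: [0.3, 0.6, 5.9]
gripper_width: 7.6
grasp_force: 59.4
```

Request:
step_arm(motion=[{"dr": [0,0,0],"slide": [0,0,-5],"jaw": 0},{"dr": [0,0,0],"slide": [0,0,-15],"jaw": 0},{"dr": [0,0,0],"slide": [0,0,-30],"jaw": 0},{"dr": [0,0,0],"slide": [0,0,-50],"jaw": 0},{"dr": [0,0,0],"slide": [0,0,-80],"jaw": 0},{"dr": [0,0,0],"slide": [0,0,-115],"jaw": 0},{"dr": [0,0,0],"slide": [0,0,-150],"jaw": 0},{"dr": [0,0,0],"slide": [0,0,-180],"jaw": 0}])

```text
clock: 5.25
position: [473.6, -98.0, 222.3]
ee_rot: [-0.65, 0.76, 0.001, -0.001]
contact_force: [-1.2, -0.0, -2.7]
gripper_width: 7.0
grasp_force: 58.9
```

Run:
```python
from h import *
im=optics.get_image("wrist");im2=optics.get_image("side")
cv2.imwrite("pics/l1.png",np.vstack([im[100:400],im2[60:260]]))
s=arm.read_state();print(s["position"],s["joints"],s["gripper_width"],s["contact_force"],s["clock"])
```

```text
[475.932 -98.071 224.549] [ 0.132  0.15  -0.336  0.    -1.079 -0.286] 7.422310056856056 [-0.485 -0.807 -2.559] 5.35
```

View pics/l1.png

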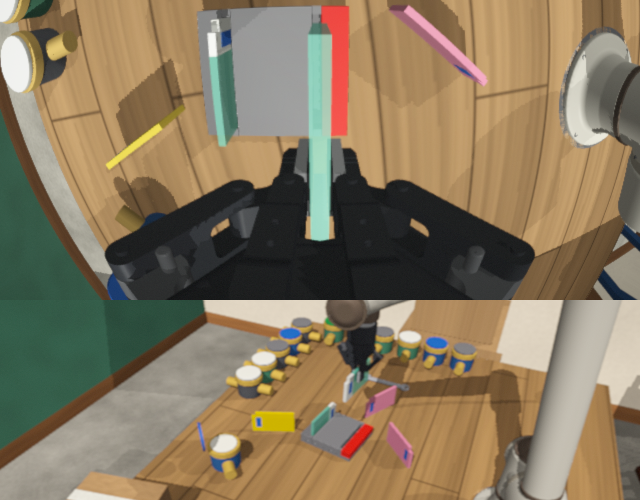

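Request:
step_arm(motion=[{"dr": [0,-0.4,0],"slide": [-5,1,-5],"jaw": 0},{"dr": [0,-1.2,0],"slide": [-25,6,-15],"jaw": 0},{"dr": [0,-2.0,0],"slide": [-50,12,-25],"jaw": 0},{"dr": [0,-2.8,0],"slide": [-80,20,-25],"jaw": 0},{"dr": [0,-3.6,0],"slide": [-110,27,-25],"jaw": 0},{"dr": [0,-4.4,0],"slide": [-140,35,-25],"jaw": 0},{"dr": [0,-5.2,0],"slide": [-165,40,-25],"jaw": 0},{"dr": [0,-5.6,0],"slide": [-185,45,-25],"jaw": 0}])

```text
clock: 6.35
position: [457.4, 92.0, 244.4]
ee_rot: [-0.6, 0.703, 0.25, 0.289]
contact_force: [0.4, -0.4, -2.5]
gripper_width: 7.4
grasp_force: 58.9
```

```bash
cat >> h.py <<'E'
def plan2(goal,az):
    s=arm.read_state();Rt=R.from_quat(s["ee_rot"]);z=np.array([np.cos(az),np.sin(az),0]);x=np.array([0,0,-1.])
    G=R.from_matrix(np.column_stack([x,np.cross(z,x),z]))
    print("pos",s["position"],"slide",Rt.inv().apply(np.array(goal)-s["position"]),"dr",np.rad2deg((Rt.inv()*G).as_rotvec())/8)
    print(s["joints"],s["gripper_width"],s["contact_force"],s["clock"])
E
python3 - <<'E'
from h import *
plan2((440,284,180),np.deg2rad(81.7));plan2((440,284,180),np.deg2rad(60))
E
```

```text
pos [457.419  92.048 244.396] slide [-86.773  46.502 177.775] dr [-0.054 -5.636 -0.064]
[-0.022  0.141 -0.233 -0.841 -1.221  0.178] 7.393890072488557 [ 0.356 -0.441 -2.459] 6.35
pos [457.419  92.048 244.396] slide [-86.773  46.502 177.775] dr [ 2.517 -5.578  1.003]
[-0.022  0.141 -0.233 -0.841 -1.221  0.178] 7.393890072488557 [ 0.356 -0.441 -2.459] 6.35
```

Request:
step_arm(motion=[{"dr": [0,-0.4,0],"slide": [-5,3,10],"jaw": 0},{"dr": [0,-1.2,0],"slide": [-16,9,32],"jaw": 0},{"dr": [0,-2.0,0],"slide": [-30,16,60],"jaw": 0},{"dr": [0,-2.8,0],"slide": [-43,23,88],"jaw": 0},{"dr": [0,-3.6,0],"slide": [-56,30,115],"jaw": 0},{"dr": [0,-4.4,0],"slide": [-69,37,142],"jaw": 0},{"dr": [0,-5.2,0],"slide": [-81,43,165],"jaw": 0},{"dr": [0,-5.6,-0.1],"slide": [-87,46,178],"jaw": 0}])

```text
clock: 7.35
position: [441.1, 284.1, 178.8]
ee_rot: [-0.465, 0.536, 0.458, 0.535]
contact_force: [1.1, -0.5, -2.6]
gripper_width: 7.3
grasp_force: 59.1
```

Request:
step_arm(motion=[{"dr": [0,0,0],"slide": [0,0,0],"jaw": 0},{"dr": [0,0,0],"slide": [0,0,0],"jaw": 0},{"dr": [0,0,0],"slide": [0,0,0],"jaw": 0},{"dr": [0,0,0],"slide": [0,0,0],"jaw": 0},{"dr": [0,0,0],"slide": [0,0,0],"jaw": 0},{"dr": [0,0,0],"slide": [0,0,0],"jaw": 0},{"dr": [0,0,0],"slide": [0,0,0],"jaw": 0},{"dr": [0,0,0],"slide": [0,0,0],"jaw": 0}])

```text
clock: 8.35
position: [442.2, 283.7, 181.3]
ee_rot: [-0.466, 0.535, 0.457, 0.537]
contact_force: [0.4, -0.4, -2.4]
gripper_width: 7.4
grasp_force: 59.1
```

Run:
```python
from h import *
plan2((440,284,180),np.deg2rad(81.7));s=arm.read_state();np.save("w3.npy",np.r_[s["position"],s["ee_rot"]])
ims=[optics.get_image(n) for n in("wrist","side","top")]
for i,im in enumerate(ims): cv2.imwrite(f"pics/f{i}.png",im)
cv2.imwrite("pics/f.png",np.hstack([cv2.resize(ims[0],(480,300)),ims[1][150:450,200:500][:300][:250] if 0 else cv2.resize(ims[1][200:360,220:380],(300,300))]))
```

```text
pos [442.16  283.685 181.261] slide [1.234 2.198 0.   ] dr [-0.026 -0.051  0.088]
[-0.057  0.599 -0.433 -1.646 -1.518  1.046] 7.408412826252841 [ 0.371 -0.383 -2.432] 8.35
```

View pics/f.png

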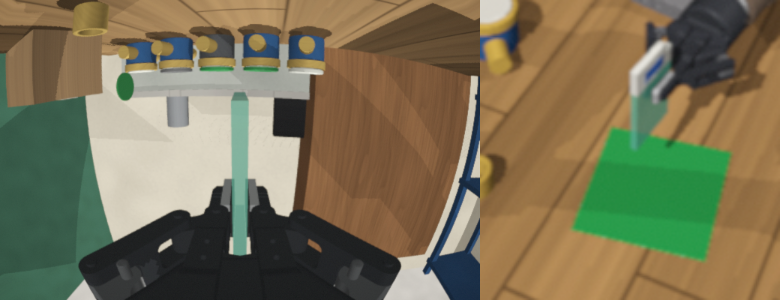

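Run:
```python
from h import *
for n,f in(("side","side0"),("top","top0")):
    im=cv2.imread(f"pics/{f}.png");h=cv2.cvtColor(im,cv2.COLOR_BGR2HSV)
    m=cv2.inRange(h,(45,120,40),(80,255,255))
    if n=="top": m[:,:185]=0;m[:210]=0
    else: m[:250]=0;m[:,:200]=0
    c=cv2.convexHull(max(cv2.findContours(m,0,2)[0],key=cv2.contourArea))
    q=cv2.approxPolyDP(c,8,True)[:,0].astype(float);P=np.array([onz(n,p,3) for p in q]);print(P,P.mean(0))
    print([np.linalg.norm(P[i]-P[i-1]) for i in range(len(P))])
    A=onz
# glass bottom in side final: crop(633,148)->full
```

```text
[[528.323 213.748   3.   ]
 [365.002 185.501   3.   ]
 [338.359 349.382   3.   ]
 [500.978 377.746   3.   ]] [433.166 281.594   3.   ]
[np.float64(166.26222553972497), np.float64(165.74549884902154), np.float64(166.03286031402), np.float64(165.07432806838497)]
[[526.128 209.767   3.   ]
 [370.272 182.12    3.   ]
 [339.899 341.888   3.   ]
 [501.124 371.325   3.   ]] [434.356 276.275   3.   ]
[np.float64(163.48079961597122), np.float64(158.28953289394437), np.float64(162.6299184198596), np.float64(163.89046097799292)]
```

Request:
step_arm(motion=[{"dr": [0,0,0],"slide": [3,2,0],"jaw": 0},{"dr": [0,0,0.1],"slide": [6,5,0],"jaw": 0},{"dr": [0,0,0.1],"slide": [10,8,0],"jaw": 0},{"dr": [0,0,0.1],"slide": [10,8,0],"jaw": 0},{"dr": [0,0,0.1],"slide": [10,8,0],"jaw": 0},{"dr": [0,0,0.1],"slide": [10,8,0],"jaw": 0},{"dr": [0,0,0.1],"slide": [10,8,0],"jaw": 0},{"dr": [0,0,0.1],"slide": [10,8,0],"jaw": 0}])

```text
clock: 9.5
position: [434.4, 284.8, 171.3]
ee_rot: [-0.463, 0.538, 0.46, 0.534]
contact_force: [0.8, -1.4, -1.5]
gripper_width: 7.3
grasp_force: 59.1
```

Run:
```python
from h import *
plan2((434,283,171),np.deg2rad(81.7))
s=arm.read_state();print(s["joint_vel"],s["grasp_force"])
im=optics.get_image("top");im2=optics.get_image("side")
cv2.imwrite("pics/g.png",np.hstack([cv2.resize(im[140:300,140:380],(600,400)),cv2.resize(im2[200:360,240:320],(200,400))]))
```

```text
pos [434.413 284.774 171.32 ] slide [ 0.332  0.145 -1.813] dr [-0.026 -0.05  -0.008]
[-0.056  0.621 -0.452 -1.648 -1.521  1.073] 7.301019278240486 [ 0.792 -1.375 -1.542] 9.5
[ 0.001  0.    -0.002  0.001 -0.    -0.001] 59.1256982088089
```

View pics/g.png

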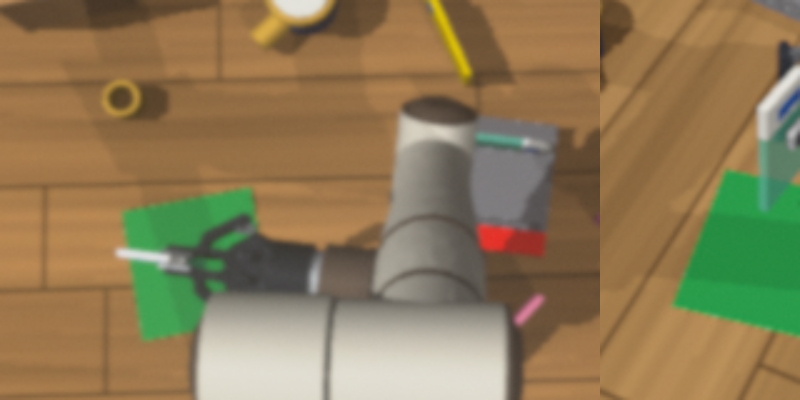

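```bash
python3 -c "
from bench import arm
print(arm.job_done())"
```

```text
the job is handed in; nothing more can be done
None
```

I lifted the sight glass straight up out of the red-wall slot. The arm is now holding it upright and steady over the middle of the green mat, frosted end on top and lower end about 10 cm above the mat, and I handed the job in at about 9.6 s.

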